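# Clip the wand away, then crack the curing box lid and hold it ajar

### The arm

A 6-joint arm with a two-finger parallel gripper is mounted at the origin on the work surface. World frame = base frame: x ahead of the robot, y to its left, z up, the work surface at z = 0. Lengths are in m, angles in degrees, forces in N, time in s.
With the tool pointing down it reaches from about 0.425 to 1.125 m from the base axis. Payload 14.9 kg.
Tool frame: the origin (TCP) lies midway between the tips of the shut fingers; the grasp point (between the pads) lies 19 mm behind it; x points along the fingers, y is the direction in which the jaws open and shut, and the axes are right-handed (so a half turn about x gives the same grasp; the last joint's range is limited). The gripper opens to 91 mm and grips with 3 to 60 N. Pads are 32 mm wide; open, the fingers measure 118 mm over their backs; the gripper's body (76 mm by 178 mm) begins 60 mm behind the grasp point.
Start: joints at [-67.913, 21.709, 99.362, -0, 58.929, -1.908], TCP at [0.285, -0.64, 0.214] pointing down, gripper open.
Joint ranges: [-158.91, 158.91], [-42.39, 125.64], [0.06, 152.35], [-60.88, 240.88], [17.5, 164.5], [-176.32, 176.32]. Speed limits (degrees/s): [108.29, 108.29, 136.94, 180, 180, 180].

### API

Orientations are given as a 3x3 rotation matrix whose columns are the frame's x, y, z axes.
In Python, from rig import * gives the robot as it stands. The module is installed in compiled form; this text tells all that it offers.
- The arm moves only by the tool arm_command, never from a script. Its argument "motion" is a list of rows, each a list of 3 entries, a list of its own where there are three numbers: the turn, a rotation vector about the world's x, y, z in degrees, then the shift along the world's x, y, z in cm, then the finger opening in cm, from 0 to 9.12. A call has 1 to 12 rows; each row is the pose to reach, as a shift and turn from the pose commanded when the call began; what a row does not reach only later rows make up. A row lasts 1/8 s, in which the tool goes at most 62.5 mm and 10.7 degrees, less where a joint would pass 70% of its speed; a pose out of reach is approached as far as the arm can. A call with a gripper value outside its range is refused whole. The fingers move at their own pace and stop on an object; the grip force is fixed at half the most. Time passes only in rows, so rows that repeat a pose let the fingers close. It gives the time, the measured TCP pose, the force and the opening at its end, in the units of the state.
- sense(): the state, without advancing time (a new reading comes with each control period).
- snapshot(name): name is "scene" or "top" or "wrist"; returns a dict with "image" (420x560x3 uint8, red, green, blue), "mtx" (3x3 intrinsics, pixels), "k1" (the pictures are not rectified: a ray, as slopes to the right and down, at radius r is drawn at 1 + k1 r^2 times it, then the intrinsics apply), "pose" (4x4, takes a point from camera to world coordinates). Camera axes: x right, y up, looking along -z (the intrinsics and any distortion apply to the point x, -y, -z); pixel columns grow to the right and rows downward; lengths in m; the calibration is good to about 2 mm. A picture is of the moment at which its call begins. There is no depth.
- hand_in(): hands the job in, once; it reports no verdict.
The state is a dict: "clock": time; "joint_positions": joint angles; "joint_velocities": joint speeds; "tau": joint torques, N m; "ee_pos": TCP position; "tool_rot": TCP orientation; "ft_force": force on the tool from outside, world axes, zero at the start; "moment": the same for the moment, N m; "width": finger opening in m.
Only numpy, scipy, OpenCV 4.12 (cv2) and the standard library are available. Lean on these libraries where they do the work, as an engineer would, in place of code of your own. Each camera call takes 0.05 s, during which the arm holds its last target. There are 200 camera calls.

### The job

A finished kaleidoscope wand was left lying on the lid of the gasketed curing box: press it down past the sprung jaws into the two fork clips of the wooden wand rack until it sits fully home in both, and let go of it. Only then pull the lid free of its sticky seal and hold it about a finger's width (20 mm) open at its front edge so that the fumes seep out and no dust gets in; it must never jump open past about 50 mm. Finish while still holding the lid there with the gripper, and leave the other things on the bench where they are.

Things in the scene. Friction and masses are not known exactly. Their poses are not given: they have to be found in the camera images.
- wand_center (a point): Centre of the wand: a sealed amber acrylic tube, 16 mm in diameter, with a square brass cap, 24 x 24 x 14 mm, on each end; 212 mm long in all, about 90 g. Its y axis runs along the tube; both ends are alike. It starts lying on the shut lid on its caps: this centre is 12 mm above the lid's top, and the tube clears the lid by 4 mm.
- wand: The same wand; origin at the middle of its underside, 12 mm below its centre as it lies on its caps; y along the tube.
- wand_rack: Wooden base, 90 mm (x) by 190 mm (y) by 16 mm high, fixed to the bench, origin at the centre of its underside, with two steel fork clips at y = +55 and -55 mm, each 16 mm wide along y, open between for the fingers. Each clip has a fixed tine on the -x side, flared at its tip, and a sprung hinged jaw on the +x side. Clip tops are 100 mm above the bench.
- rack_seat (a point): Where the wand's centre lies when fully home in the rack: half-way between the clips, 62 mm above the bench. The wand lies along this frame's y axis (either way round); its tube rests on flat seats 8 mm below this point, in slots 19 mm wide.
- jaw_l (a joint): Angle of the sprung jaw at y = +55 mm of the rack, rad: 0 shut, up to 0.5 pushed aside (to +x). Its sloping nose overhangs the slot: a tube pressed straight down meets both noses with its centre about 24 mm above the seat point, pushes them about 0.1 rad aside (6 to 15 N for the two) and they snap shut over it about 6 mm above the seat. About 5 N pulls it out again.
- jaw_r (a joint): The like jaw at y = -55 mm of the rack.
- curing_box: Aluminium box, 220 mm deep (x), 280 mm wide (y), 92 mm high to the lid's underside, fixed to the bench; origin at the centre of its underside, front towards -x. Its lid, a flat frame 12 mm thick with a clear pane, about 0.5 kg, covers the whole box; its top is 104 mm above the bench when shut.
- lid (a joint): Angle of the lid about its back hinge, rad: 0 shut, growing as the front edge rises; 0.09 is a 20 mm gap at the front edge, 221 mm from the hinge. The gasket grips the front: lifting at the handle takes 12 to 19 N in all within the first 1 to 2 mm, then less and less, and after about 9 mm only the 3 to 4 N of the lid's weight are left. Let go, it drops back onto the gasket, 0.042 or less.
- lid_handle (a point): Middle of the lid's handle: a level round steel bar, 12 mm in diameter, 124 mm long, near the lid's front edge, on two posts at y = +55 and -55 mm. The frame turns with the lid: y along the bar, x towards the hinge. The bar's centre is 28 mm above the lid's top, 132 mm above the bench when shut, 192 mm in front of the hinge axis and 40 mm above it.
- lid_hinge (a point): Middle of the lid's hinge axis, on the top back edge of the curing box, 92 mm above the bench, 111 mm behind the box's centre; it does not move with the lid. y along the axis, x away from the box.
- eyepiece_center (a point): Centre of a stepped round brass eyepiece, 42 mm across and 34 mm high, standing loose on the bench between the box and the rack. To be left alone.
- spacer_ring: Steel spacer ring lying flat on the bench between the box and the rack, 48 mm outside, 34 mm inside, 10 mm high; origin at the centre of its underside. To be left alone.
- glass_nugget: Teal glass nugget, 34 mm across and 14 mm high, lying on the bench between the box and the rack, farther back; origin at the centre of its underside. To be left alone.
Mind the look-alikes: they are no part of the job. What is shaped like the wand_rack but green or red is not meant.

How it is judged:
By the outcome, as a careful person would: the job done as asked, in the order asked, and still so for the second after the job is handed in, while the arm keeps its last pose, push and grip.
It also fails if it takes over 54 s, if anything falls off the work surface, if the arm or the gripper's body presses on something with over 40 N, if the wrist force passes 120 N, or if a joint passes its speed limit or range.

## Working session

There is one attempt and no reset: what is moved stays moved. The work goes in short steps, Python scripts to look and compute and a tool call to move; the robot and the scene stay as the last step left them, time stands still between calls to the robot, and variables do not carry over. Pictures are saved under pics/ and viewed, about 8 in all and at most 12, crops included, and the job is handed in when it is done.

Besides the shell and the picture viewer there is one more tool, called after ">>>" as a command line: name --argument value ..., lists and objects as JSON in quotes. arm_command: Moves the arm, as the interface text tells. Its arguments: {"type":"object","properties":{"motion":{"type":"array","items":{"type":"array"}}},"required":["motion"]}

```bash
mkdir -p pics; cat > h.py <<'E'
from rig import *
import numpy as np, cv2, pickle
def snap(n,f):
    s=snapshot(n); cv2.imwrite(f'pics/{f}.png',s['image'][:,:,::-1]); pickle.dump(s,open(f'pics/{f}.pkl','wb')); return s
def load(f): return pickle.load(open(f'pics/{f}.pkl','rb'))
def ray(s,uv):
    K=s['mtx']; d=np.array([s['k1'],0,0,0,0.])
    p=cv2.undistortPoints(np.array([[uv]],float),K,d)[0,0]
    T=s['pose']; r=T[:3,:3]@np.array([p[0],-p[1],-1]); return T[:3,3],r
def onz(s,uv,z):
    o,r=ray(s,uv); return o+r*(z-o[2])/r[2]
def proj(s,P):
    T=s['pose']; c=T[:3,:3].T@(np.array(P)-T[:3,3]); x,y=c[0]/-c[2],-c[1]/-c[2]
    f=1+s['k1']*(x*x+y*y); K=s['mtx']; return np.array([K[0,0]*x*f+K[0,2],K[1,1]*y*f+K[1,2]])
E
python3 - <<'E'
from h import *
a=snap('top','top0');b=snap('scene','sc0')
for s in(a,b):print(s['mtx'],s['k1'],s['pose'].round(3))
print(sense())
E
```

```text
[[430.10778073   0.         279.97032769]
 [  0.         430.10778073 214.03828779]
 [  0.           0.           1.        ]] -0.007060910488885641 [[ 3.000e-03  9.850e-01 -1.720e-01  3.440e-01]
 [-1.000e+00 -1.000e-03 -2.100e-02  9.400e-02]
 [-2.100e-02  1.720e-01  9.850e-01  1.152e+00]
 [ 0.000e+00  0.000e+00  0.000e+00  1.000e+00]]
[[383.83639824   0.         284.55289189]
 [  0.         383.83639824 215.99899467]
 [  0.           0.           1.        ]] -0.0012992729247257848 [[-0.022 -0.53   0.848  1.245]
 [ 1.    -0.017  0.015  0.13 ]
 [ 0.006  0.848  0.53   0.567]
 [ 0.     0.     0.     1.   ]]
{'clock': 0.1, 'joint_positions': array([-6.79130263e+01,  2.17353360e+01,  9.93925331e+01,  1.07393658e-03,
        5.89290294e+01, -1.90746753e+00]), 'joint_velocities': array([ 0.02530535, -0.0066303 , -0.03955008,  0.01972753, -0.01941964,
       -0.03936308]), 'tau': array([ 4.61073705e-04, -7.65030313e+01, -4.35292804e+01,  6.52260287e-02,
        3.98684700e-02,  2.35324489e-05]), 'ee_pos': array([ 0.28452214, -0.63917348,  0.21335364]), 'tool_rot': array([[-3.58529389e-04,  4.06638986e-01, -9.13588861e-01],
       [ 9.26224317e-04, -9.13588392e-01, -4.06639141e-01],
       [-9.99999507e-01, -9.91980301e-04, -4.90906292e-05]]), 'ft_force': array([-0.30307944,  0.50057742, -0.8818257 ]), 'moment': array([ 0.05729409, -0.00459822,  0.06137727]), 'width': 0.0912780645514258}
```

View pics/top0.png

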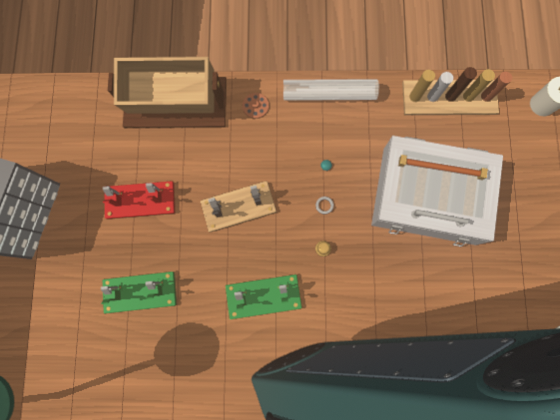

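View pics/sc0.png

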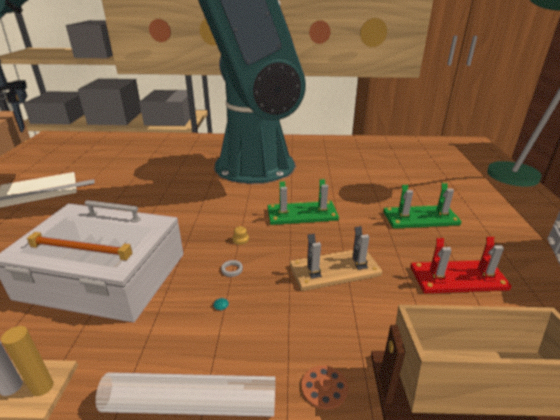

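Top view: the box is at (440,190) with the wand's caps at (405,160) and (486,172) and its handle at (442,216). The wooden rack is at (238,206). The scene view agrees, with the rack at (335,265). I'll measure on enlarged crops.

```bash
python3 - <<'E'
from h import *
s=load('top0');im=s['image']
A=cv2.resize(im[128:248,370:505],None,fx=4,fy=4,interpolation=cv2.INTER_CUBIC)
B=cv2.resize(im[176:236,195:280],None,fx=4,fy=4,interpolation=cv2.INTER_CUBIC)
C=np.zeros((480,540+340-80,3),np.uint8);C=np.zeros((600,800,3),np.uint8);C[:480,:540]=A;
B=cv2.resize(im[176:236,195:280],(260*1,184));C[:184,540:]=B
b=load('sc0')['image'];C[190:190+240,540:]=cv2.resize(b[220:290,285:385],(260,240))[:,:]
cv2.imwrite('pics/c1.png',C[:480,:,::-1])
hsv=cv2.cvtColor(im,cv2.COLOR_RGB2HSV)
# wand tube (orange) inside box region
m=cv2.inRange(hsv,(3,140,90),(25,255,255));mm=np.zeros_like(m);mm[145:185,385:500]=m[145:185,385:500]
n,l,st,c=cv2.connectedComponentsWithStats(mm)
for i in range(1,n):
  if st[i,4]>20: print('wand',st[i],c[i])
i=1+np.argmax(st[1:,4]);cn=cv2.findContours((l==i).astype(np.uint8),0,2)[0][0];r=cv2.minAreaRect(cn);print(r)
bx=cv2.boxPoints(r);P=np.array([onz(s,p,.116) for p in bx]);print(P,P.mean(0))
# rack wood
mm=np.zeros_like(m);x=slice(178,236),slice(195,282)
mm[x]=cv2.inRange(hsv,(10,60,150),(30,170,255))[x]
mm=cv2.morphologyEx(mm,cv2.MORPH_OPEN,np.ones((3,3)))
n,l,st,c=cv2.connectedComponentsWithStats(mm);i=1+np.argmax(st[1:,4]);print(st[i])
cn=cv2.findContours((l==i).astype(np.uint8),0,2)[0][0];r=cv2.minAreaRect(cn);print(r)
P=np.array([onz(s,p,.014) for p in cv2.boxPoints(r)]);print(P,P.mean(0),[np.linalg.norm(P[k]-P[k-1]) for k in range(4)])
E
```

```text
wand [407 159  74  17 345] [443.94202899 167.18550725]
((443.47723388671875, 167.1492919921875), (74.27703857421875, 5.395725727081299), 8.686354637145996)
[[ 0.65046386 -0.19749831  0.116     ]
 [ 0.66421465 -0.20017337  0.116     ]
 [ 0.63495478 -0.37935064  0.116     ]
 [ 0.62136905 -0.3763054   0.116     ]] [ 0.64275058 -0.28833193  0.116     ]
[ 195  178   87   58 4014]
((238.0, 206.5), (57.0, 86.0), 90.0)
[[0.64323614 0.35142711 0.014     ]
 [0.64264734 0.1157337  0.014     ]
 [0.48615239 0.11530846 0.014     ]
 [0.4860208  0.34554677 0.014     ]] [0.56451417 0.23200401 0.014     ] [np.float64(0.15732526928212132), np.float64(0.23569415341171973), np.float64(0.15649553040115444), np.float64(0.23023835042420332)]
```

View pics/c1.png

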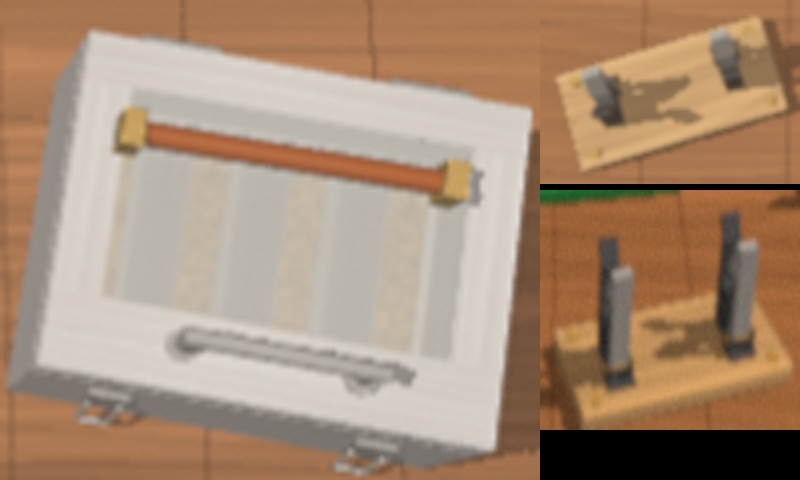

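The crop shows the caps at (132,131) and (456,181) in crop pixels, the handle bar running from about (182,333) to (412,374), and the rack's grey jaws on the side away from the robot.

```bash
python3 - <<'E'
from h import *
s=load('top0');b=load('sc0')
A=lambda u,v:(370+u/4-.4,128+v/4-.4)
B=lambda u,v:(195+(u-540)/3.06-.3,176+v/3.07-.3)
def rep(n,P):
  P=np.array(P);print(n,P.round(4).tolist(),'mean',P.mean(0).round(4))
  return P
w=rep('caps',[onz(s,A(*p),.126) for p in[(135,129),(458,179)]])
d=w[0]-w[1];print(np.linalg.norm(d),np.degrees(np.arctan2(-d[0],d[1])))
l=rep('lid',[onz(s,A(*p),.104) for p in[(92,32),(531,108),(497,450),(38,368)]])
for k in range(4):
  d=l[k]-l[k-1];print(np.linalg.norm(d).round(4),np.degrees(np.arctan2(-d[0],d[1])))
h=rep('bar',[onz(s,A(*p),.134) for p in[(182,333),(412,374)]]);d=h[0]-h[1];print(np.linalg.norm(d),np.degrees(np.arctan2(-d[0],d[1])))
r=rep('rack',[onz(s,B(*p),.016) for p in[(557,78),(757,17),(787,105),(583,165)]])
for k in range(4):
  d=r[k]-r[k-1];print(np.linalg.norm(d).round(4),np.degrees(np.arctan2(-d[0],d[1])))
E
```

```text
caps [[0.6586, -0.1878, 0.126], [0.6264, -0.3828, 0.126]] mean [ 0.6425 -0.2853  0.126 ]
0.19764826652705175 -9.3845944596483
lid [[0.7295, -0.1697, 0.104], [0.6785, -0.4423, 0.104], [0.4626, -0.4033, 0.104], [0.5131, -0.1275, 0.104]] mean [ 0.5959 -0.2857  0.104 ]
0.2205 -101.02200234420562
0.2773 169.3902764095948
0.2194 79.77081927820298
0.2804 -10.377109745618704
bar [[0.5294, -0.2078, 0.134], [0.5046, -0.3426, 0.134]] mean [ 0.517  -0.2752  0.134 ]
0.13710850290823215 -10.449389032910636
rack [[0.5782, 0.3342, 0.016], [0.6331, 0.1575, 0.016], [0.5538, 0.1305, 0.016], [0.5008, 0.3087, 0.016]] mean [0.5665 0.2327 0.016 ]
0.0815 -71.72450656702294
0.1851 -162.7219947303742
0.0838 108.8479839594479
0.1859 16.57596915705424
```

>>> arm_command --motion '[[[0,0,4],[2.5,2.5,1],9.1],[[0,0,11],[7,7,2],9.1],[[0,0,18],[11.5,11.4,3],9.1],[[0,0,26],[16,15.8,4],9.1],[[0,0,33],[20.5,20.2,4],9.1],[[0,0,40],[25,24.7,4],9.1],[[0,0,47],[29.5,29.2,4],9.1],[[0,0,53],[33.5,33.2,4],9.1],[[0,0,56.6],[35.8,35.4,4],9.1],[[0,0,56.6],[35.8,35.4,4],9.1],[[0,0,56.6],[35.8,35.4,4],9.1],[[0,0,56.6],[35.8,35.4,4],9.1]]'

```text
clock: 1.6
ee_pos: [0.6419, -0.2864, 0.2539]
tool_rot: [[-0.0, 0.986, -0.165], [0.0, -0.165, -0.986], [-1.0, -0.0, 0.0]]
ft_force: [-0.1, -0.6, -0.1]
width: 0.0909
```

```bash
python3 - <<'E'
from h import *
s=snap('wrist','w1');print(s['pose'].round(3),s['mtx'].round(1).tolist(),s['k1']);q=sense();print(q['clock'],q['ee_pos'],q['tool_rot'].round(3),q['joint_positions'].round(1))
E
```

```text
[[ 0.986  0.16   0.042  0.653]
 [-0.165  0.955  0.248 -0.215]
 [-0.001 -0.252  0.968  0.425]
 [ 0.     0.     0.     1.   ]] [[369.4, 0.0, 280.7], [0.0, 369.4, 208.1], [0.0, 0.0, 1.0]] 0.011770783137504487
1.65 [ 0.64196446 -0.28638155  0.25393243] [[-0.     0.986 -0.165]
 [ 0.    -0.165 -0.986]
 [-1.    -0.     0.   ]] [-25.9  19.6  97.7  -0.   62.7 -16.4]
```

View pics/w1.png

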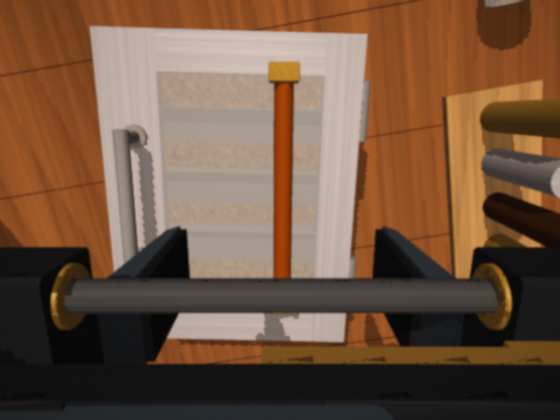

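The wrist view shows the wand running down the middle, with its far cap at about (284,72) and the tube down to (282,270). The handle bar is on the left at about (124,190).

```bash
python3 - <<'E'
from h import *
s=load('w1');im=s['image'];hsv=cv2.cvtColor(im,cv2.COLOR_RGB2HSV)
m=cv2.inRange(hsv,(2,180,80),(15,255,255));mid=[]
for v in(95,130,180,220,260):
  x=np.where(m[v,265:305])[0]+265;mid.append((x.mean(),v));print(v,x.min(),x.max())
P=np.array([onz(s,p,.116) for p in mid]);d=P[0]-P[-1];print(P,np.degrees(np.arctan2(-d[0],d[1])))
c=cv2.inRange(hsv,(15,120,90),(30,255,255));y,x=np.where(c[50:90,255:315]);print('cap',x.min()+255,x.max()+255,y.min()+50,y.max()+50)
far=onz(s,(284.5,y.min()+50),.128);print('far top edge',far)
d/=np.linalg.norm(d);print('wand c from edge',far[:2]-.106*d[:2])
# handle bar: columns in rows
g=cv2.cvtColor(im,cv2.COLOR_RGB2GRAY)
for v in(150,190,230):print(v,g[v,105:150].tolist())
for p in[(94,29),(367,35),(112,342)]:print(onz(s,p,.104))
E
```

```text
95 275 292
130 275 291
180 275 290
220 274 290
260 274 289
[[ 0.65744171 -0.20276795  0.116     ]
 [ 0.65257029 -0.22969355  0.116     ]
 [ 0.64537034 -0.27050673  0.116     ]
 [ 0.63915189 -0.30525252  0.116     ]
 [ 0.63257144 -0.34201895  0.116     ]] -10.126275135619395
cap 268 299 62 82
far top edge [ 0.66188456 -0.18002286  0.128     ]
wand c from edge [ 0.64324783 -0.28437166]
150 [176, 176, 179, 181, 179, 178, 178, 175, 160, 141, 133, 136, 140, 142, 141, 139, 137, 134, 128, 119, 108, 97, 86, 75, 84, 116, 144, 152, 142, 123, 111, 110, 110, 110, 110, 110, 110, 112, 114, 116, 117, 123, 142, 163, 172]
190 [123, 151, 171, 176, 176, 176, 179, 179, 177, 177, 176, 168, 152, 138, 139, 143, 146, 146, 143, 140, 137, 132, 123, 113, 101, 88, 75, 80, 121, 167, 182, 182, 179, 175, 163, 137, 115, 110, 110, 111, 113, 113, 113, 114, 115]
230 [90, 90, 91, 98, 121, 152, 172, 175, 174, 175, 176, 175, 175, 176, 172, 162, 145, 139, 142, 144, 144, 144, 140, 135, 129, 122, 111, 100, 88, 74, 77, 117, 164, 180, 179, 176, 175, 171, 161, 138, 118, 110, 110, 111, 111]
[ 0.51751575 -0.12841498  0.104     ]
[ 0.73071976 -0.16828095  0.104     ]
[ 0.45259992 -0.40470998  0.104     ]
```

>>> arm_command --motion '[[[0,0,-0.6],[0.1,0.2,-3],9.1],[[0,0,-0.6],[0.1,0.2,-7],7.0],[[0,0,-0.6],[0.1,0.2,-10],5.0],[[0,0,-0.6],[0.1,0.2,-12.5],4.0],[[0,0,-0.6],[0.1,0.2,-13.8],4.0],[[0,0,-0.6],[0.1,0.2,-14.5],4.0],[[0,0,-0.6],[0.1,0.2,-14.5],4.0],[[0,0,-0.6],[0.1,0.2,-14.5],1.0],[[0,0,-0.6],[0.1,0.2,-14.5],1.0],[[0,0,-0.6],[0.1,0.2,-14.5],1.0],[[0,0,-0.6],[0.1,0.2,-14.5],1.0],[[0,0,-0.6],[0.1,0.2,-14.5],1.0]]'

```text
clock: 3.15
ee_pos: [0.6439, -0.2836, 0.1094]
tool_rot: [[0.0, 0.985, -0.174], [-0.0, -0.174, -0.985], [-1.0, 0.0, 0.0]]
ft_force: [-1.6, 0.3, 5.7]
width: 0.0148
```

>>> arm_command --motion '[[[0,0,0],[0,0,0],0],[[0,0,0],[0,0,0.5],0],[[0,0,0],[0,0,2.5],0],[[0,0,0],[0,1,6],0],[[0,0,3],[0,5,10],0],[[0,0,7],[0,11,13],0],[[0,0,11],[0,17,15],0],[[0,0,15],[0,23,15],0],[[0,0,19],[0,29,15],0],[[0,0,23],[0,35,15],0],[[0,0,26],[0,41,15],0],[[0,0,27],[0,44.4,15],0]]'

```text
clock: 4.65
ee_pos: [0.6434, 0.1632, 0.2604]
tool_rot: [[0.001, 0.956, 0.295], [0.0, 0.295, -0.956], [-1.0, 0.001, -0.0]]
ft_force: [0.5, -0.8, -0.5]
width: 0.0151
```

>>> arm_command --motion '[[[0,0,0],[0,0,0],0],[[0,0,0],[0,0,0],0],[[0,0,0],[0,0,0],0]]'

```text
clock: 5.03
ee_pos: [0.6438, 0.1594, 0.2593]
tool_rot: [[0.0, 0.957, 0.291], [-0.0, 0.291, -0.957], [-1.0, 0.0, 0.0]]
ft_force: [0.5, -0.5, -1.3]
width: 0.0156
```

```bash
python3 - <<'E'
from h import *
s=snap('wrist','w2');q=sense();print(q['clock'],q['ee_pos'],q['tool_rot'].round(3),q['ft_force'])
E
```

```text
5.075 [0.64373508 0.15941863 0.25920668] [[ 0.     0.957  0.291]
 [-0.     0.291 -0.957]
 [-1.     0.     0.   ]] [-0.87605321  0.00945146 -1.13612053]
```

View pics/w2.png

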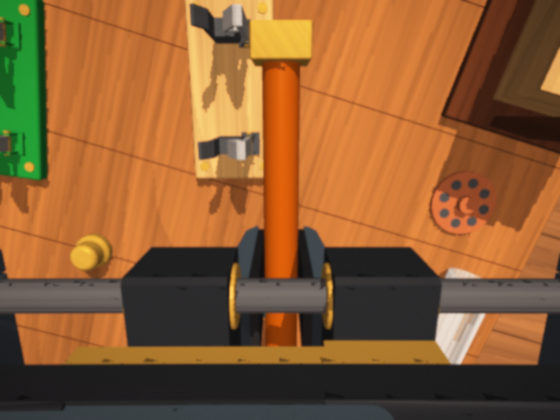

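The wand is held level. The rack is on the left, with its near clip at about (230,147) and its far clip at (222,20). I'll zoom in on the clips.

```bash
python3 - <<'E'
from h import *
im=load('w2')['image'][0:190,180:280]
cv2.imwrite('pics/c2.png',cv2.resize(cv2.rotate(im,cv2.ROTATE_90_CLOCKWISE),None,fx=4,fy=4,interpolation=cv2.INTER_CUBIC)[:,:,::-1])
E
```

```text
(no output)
```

View pics/c2.png

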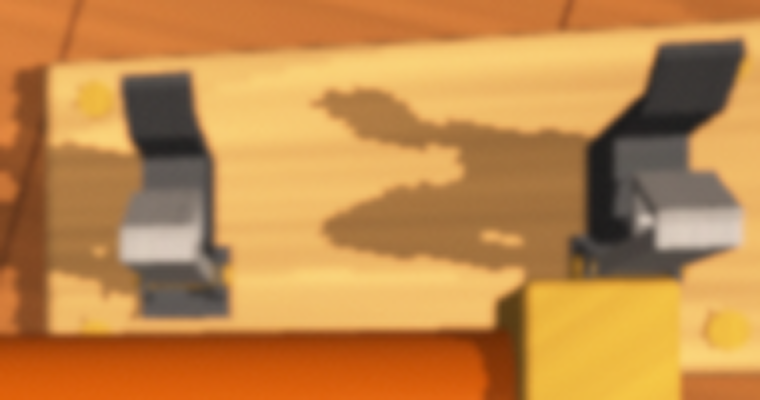

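```bash
python3 - <<'E'
from h import *
s=load('w2')
A=lambda x,y:(180+y/4-.4,189-x/4+.4)
f=lambda x,y,z:onz(s,A(x,y),z)
c=[f(48,66,.016),f(48,333,.016)];e=f(755,22,.016);g=f(755,372,.016)
print('near edge',np.round(c,4).tolist(),np.linalg.norm(c[0]-c[1]))
for a,b in((c[0],e),(c[1],g)):
  d=b-a;print('edge yaw',np.degrees(np.arctan2(-d[0],d[1])))
d=c[0]-c[1];print('end yaw',np.degrees(np.arctan2(d[1],d[0]))-180)
pegs=[f(95,100,.017),f(95,328,.017),f(728,328,.017)];print('pegs',np.round(pegs,4).tolist());d=pegs[2]-pegs[1];print(np.degrees(np.arctan2(-d[0],d[1])),'centre',(pegs[0]+pegs[2])/2)
for th in(16.5,17,17.5):
  t=np.radians(th);ex=np.array([np.cos(t),np.sin(t)]);ey=np.array([-ex[1],ex[0]])
  m=(c[0]+c[1])[:2]/2+.095*ey;print(th,'centre from near edge',m)
  R=lambda P:np.round([(P[:2]-m)@ex*1000,(P[:2]-m)@ey*1000],1)
  print('tine tips z.1',R(f(122,77,.1)),R(f(190,74,.1)),R(f(662,46,.1)),R(f(743,41,.1)))
  print('jaw nose-edge z.09..1',R(f(122,235,.1)),R(f(195,232,.1)),R(f(655,208,.1)),R(f(740,205,.1)))
T=load('top0');
for P in((pegs[0]+pegs[2])/2,):print(P)
E
```

```text
near edge [[0.552, 0.1318, 0.016], [0.6243, 0.1538, 0.016]] 0.07562528010536484
edge yaw 17.034139047604118
edge yaw 13.06998920247366
end yaw -343.08049245291323
pegs [[0.5581, 0.1478, 0.017], [0.6192, 0.1664, 0.017], [0.5747, 0.3203, 0.017]]
16.140132565780394 centre [0.56640575 0.23403395 0.017     ]
16.5 centre from near edge [0.56114778 0.2339183 ]
tine tips z.1 [-15.2 -63.9] [-15.1 -48.9] [-16.   45.9] [-16.2  60.7]
jaw nose-edge z.09..1 [ 20.  -63.6] [ 19.7 -47.6] [16.9 44.9] [16.8 60.5]
17 centre from near edge [0.56035392 0.23367937]
tine tips z.1 [-14.9 -63.7] [-14.7 -48.8] [-14.8  46. ] [-14.8  60.8]
jaw nose-edge z.09..1 [ 20.3 -63.8] [ 20.1 -47.7] [18.2 44.7] [18.1 60.3]
17.5 centre from near edge [0.55956218 0.23343353]
tine tips z.1 [-14.7 -63.6] [-14.3 -48.7] [-13.5  46.1] [-13.4  61. ]
jaw nose-edge z.09..1 [ 20.5 -64. ] [ 20.5 -47.9] [19.4 44.6] [19.5 60.2]
[0.56640575 0.23403395 0.017     ]
```

```bash
python3 - <<'E'
from h import *
s=load('w2');hsv=cv2.cvtColor(s['image'],cv2.COLOR_RGB2HSV);m=cv2.inRange(hsv,(2,180,80),(15,255,255))
q=sense();R=q['tool_rot'];
for v in(80,130,180,220):
  x=np.where(m[v,250:310])[0]+250;P=onz(s,(x.mean(),v),.266);print(v,x.min(),x.max(),(P-q['ee_pos'])@R*1000)
o=proj(s,[.5667,.234,.016])
t=np.radians(17);ex=np.array([np.cos(t),np.sin(t)]);ey=np.array([-ex[1],ex[0]]);c=np.array([.5667,.234])
T=load('top0')
for sg in(1,-1):
 for z in(.1,):
  for x in(-.021,-.0095,.0095):
   print(sg,x,proj(T,[*(c+x*ex+sg*.055*ey),z]).round(1))
for a,b in((-1,-1),(-1,1),(1,-1),(1,1)):print(proj(T,[*(c+a*.045*ex+b*.095*ey),.016]).round(1))
E
```

```text
80 263 309 [ -6.79853419   2.16590988 -85.06215565]
130 263 309 [ -6.79722301   2.23884111 -64.48358716]
180 250 309 [ -6.79606437  -0.61154321 -42.44355918]
220 250 309 [ -6.79487541  -0.62993673 -23.67138009]
1 -0.021 [214.2 213. ]
1 -0.0095 [213.  208.7]
1 0.0095 [211.  201.5]
-1 -0.021 [256.5 200.3]
-1 -0.0095 [255.2 196. ]
-1 0.0095 [253.1 189. ]
[275.6 210.8]
[207.6 231.2]
[266.1 179.7]
[198.9 199.7]
```

>>> arm_command --motion '[[[0,0,0],[-2,2,0],0],[[0,0,0],[-5,5,0],0],[[0,0,0],[-7,6.8,-2],0],[[0,0,0],[-7.7,7.5,-5],0],[[0,0,0],[-7.7,7.5,-8],0],[[0,0,0],[-7.7,7.5,-11],0],[[0,0,0],[-7.7,7.5,-13.5],0],[[0,0,0],[-7.7,7.5,-14],0],[[0,0,0],[-7.7,7.5,-14],0],[[0,0,0],[-7.7,7.5,-14],0]]'

```text
clock: 6.32
ee_pos: [0.5672, 0.2358, 0.1201]
tool_rot: [[0.001, 0.956, 0.292], [0.001, 0.292, -0.956], [-1.0, 0.002, -0.0]]
ft_force: [0.1, -0.4, -1.6]
width: 0.0154
```

```bash
python3 - <<'E'
from h import *
s=snap('wrist','w3');b=snap('scene','sc3');q=sense();print(q['clock'],q['ee_pos'],q['ft_force'])
C=np.zeros((420,800,3),np.uint8);C[:,:400]=s['image'][:,80:480];C[:400,400:]=cv2.resize(b['image'][170:300,270:400],(400,400),interpolation=cv2.INTER_CUBIC)
cv2.imwrite('pics/c3.png',C[:,:,::-1])
E
```

```text
6.425 [0.56714885 0.23567325 0.11995672] [ 0.33792738 -0.62714429 -1.98311417]
```

View pics/c3.png

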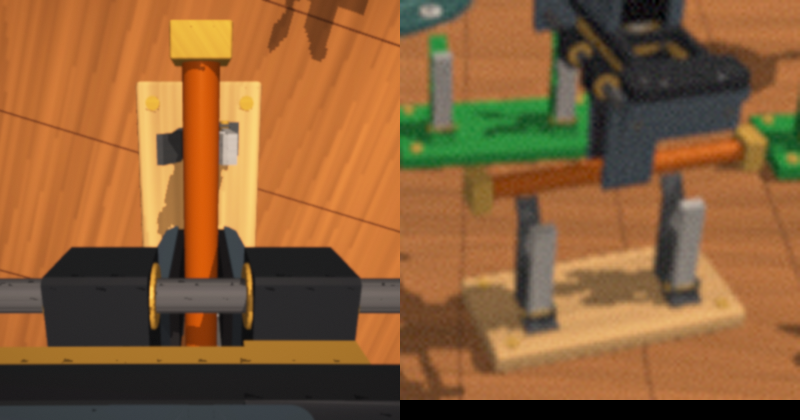

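The tube is lined up with the rack. The pegs' midpoint is about 1 mm to the left of the tube, so I correct by 1 mm and descend.

>>> arm_command --motion '[[[0,0,0],[-0.1,-0.1,-1],0],[[0,0,0],[-0.1,-0.1,-2.2],0],[[0,0,0],[-0.1,-0.1,-3.2],0],[[0,0,0],[-0.1,-0.1,-3.8],0],[[0,0,0],[-0.1,-0.1,-4.2],0],[[0,0,0],[-0.1,-0.1,-4.6],0],[[0,0,0],[-0.1,-0.1,-5.0],0],[[0,0,0],[-0.1,-0.1,-5.0],0]]'

```text
clock: 7.42
ee_pos: [0.5652, 0.2343, 0.0684]
tool_rot: [[-0.001, 0.956, 0.292], [-0.0, 0.292, -0.956], [-1.0, -0.001, 0.0]]
ft_force: [-2.6, -1.2, -2.2]
width: 0.0156
```

>>> arm_command --motion '[[[0,0,0],[0,0,-0.3],0],[[0,0,0],[0,0,-0.6],0],[[0,0,0],[0,0,-0.9],0],[[0,0,0],[0,0,-1.1],0],[[0,0,0],[0,0,-1.3],0],[[0,0,0],[0,0,-1.4],0],[[0,0,0],[0,0,-1.4],0]]'

```text
clock: 8.3
ee_pos: [0.566, 0.2346, 0.0554]
tool_rot: [[0.001, 0.956, 0.292], [0.0, 0.292, -0.956], [-1.0, 0.001, -0.0]]
ft_force: [-1.9, -1.3, 3.0]
width: 0.0152
```

>>> arm_command --motion '[[[0,0,0],[0,0,-0.2],0],[[0,0,0],[0,0,-0.3],0],[[0,0,0],[0,0,-0.3],0],[[0,0,0],[0,0,-0.3],0]]'

```text
clock: 8.8
ee_pos: [0.5664, 0.2347, 0.0543]
tool_rot: [[0.001, 0.956, 0.292], [0.0, 0.292, -0.956], [-1.0, 0.001, -0.0]]
ft_force: [-12.8, -6.0, 37.1]
width: 0.0152
```

```bash
python3 - <<'E'
from h import *
s=snap('wrist','w4');b=snap('scene','sc4')
C=np.zeros((420,800,3),np.uint8);C[:,:400]=s['image'][:,80:480];C[:400,400:]=cv2.resize(b['image'][190:290,285:385],(400,400),interpolation=cv2.INTER_CUBIC)
cv2.imwrite('pics/c4.png',C[:,:,::-1])
E
```

```text
(no output)
```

View pics/c4.png

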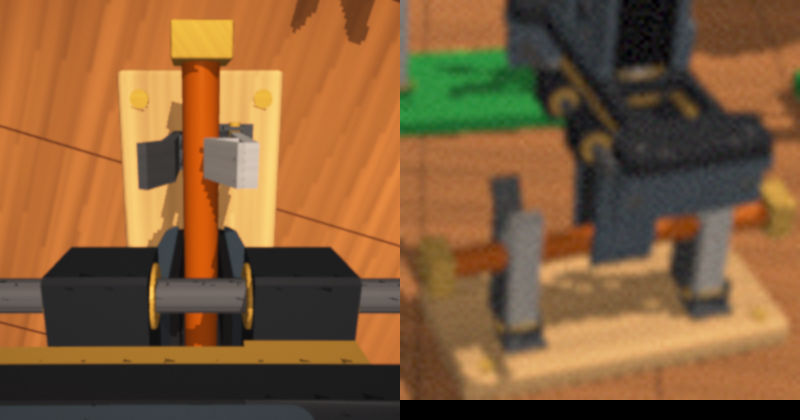

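The stop is hard: 37 N at TCP z 0.054, which puts the wand centre at about 0.061. In the picture both jaws are over the tube. I release gently and rise.

>>> arm_command --motion '[[[0,0,0],[0,0,0.25],0],[[0,0,0],[0,0,0.25],2.5],[[0,0,0],[0,0,0.25],5],[[0,0,0],[0,0,0.25],5],[[0,0,0],[0,0,0.25],5],[[0,0,0],[0,0,0.25],5],[[0,0,0],[0,0,2],5],[[0,0,0],[0,0,6],5],[[0,0,0],[0,0,11],5],[[0,0,0],[0,0,16],5],[[0,0,0],[0,0,19],5],[[0,0,0],[0,0,20],5]]'

```text
clock: 10.4
ee_pos: [0.5664, 0.2348, 0.2549]
tool_rot: [[0.004, 0.956, 0.292], [0.001, 0.292, -0.956], [-1.0, 0.004, -0.0]]
ft_force: [0.6, 0.7, -0.8]
width: 0.0499
```

```bash
python3 - <<'E'
from h import *
s=snap('wrist','w5');q=sense();print(q['clock'],q['ee_pos'],q['ft_force'])
hsv=cv2.cvtColor(s['image'],cv2.COLOR_RGB2HSV);
cv2.imwrite('pics/c5.png',cv2.resize(s['image'][0:300,130:430],(600,600))[:,:,::-1])
E
```

```text
10.45 [0.56630899 0.23472954 0.25461887] [0.43422284 0.55828074 0.7091668 ]
```

View pics/c5.png

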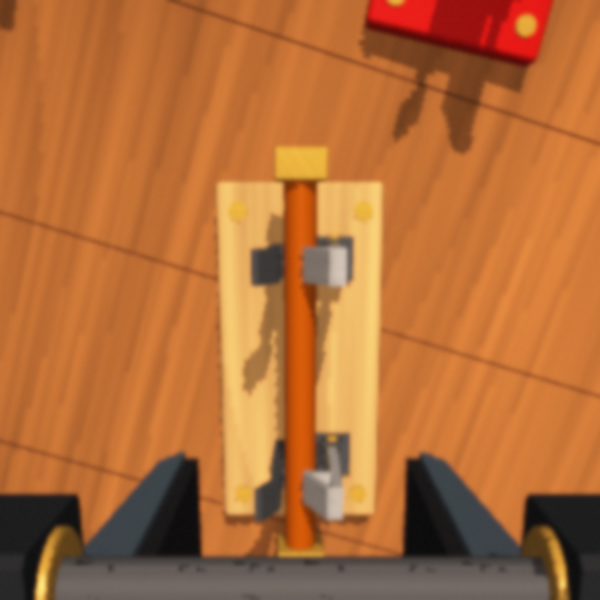

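The wand is home, with both jaws over the tube at crop (325,265) and (325,490). Next I move over the handle.

>>> arm_command --motion '[[[0,0,-1],[-0.2,-2,0],5],[[0,0,-4],[-0.6,-7,0],5],[[0,0,-7],[-1.2,-12.5,0],5],[[0,0,-10],[-1.8,-18,0],5],[[0,0,-13],[-2.4,-23.5,0],5],[[0,0,-16],[-3,-29,0],5],[[0,0,-19],[-3.5,-34.5,0],5],[[0,0,-22],[-4,-40,0],5],[[0,0,-25],[-4.5,-45.5,0],5],[[0,0,-27.4],[-5,-50.7,0],5],[[0,0,-27.4],[-5,-50.7,0],5],[[0,0,-27.4],[-5,-50.7,0],5]]'

```text
clock: 11.95
ee_pos: [0.5145, -0.2724, 0.2506]
tool_rot: [[-0.002, 0.983, -0.182], [0.001, -0.182, -0.983], [-1.0, -0.002, -0.001]]
ft_force: [-1.0, 0.5, 0.6]
width: 0.0502
```

```bash
python3 - <<'E'
from h import *
s=load('w1')
for p in[(120.5,150),(125,190),(128.5,230)]:print(onz(s,p,.134))
s=snap('wrist','w6');q=sense();print(q['clock'],q['ee_pos'],q['tool_rot'].round(3).tolist(),proj(s,[.516,-.272,.132]))
g=cv2.cvtColor(s['image'],cv2.COLOR_RGB2GRAY)
cv2.imwrite('pics/w6.png',s['image'][:,:,::-1])
for v in(130,160,190,220):print(v,g[v,255:310].tolist())
E
```

```text
[ 0.52513322 -0.22310753  0.134     ]
[ 0.51997155 -0.25449951  0.134     ]
[ 0.5137366  -0.28757198  0.134     ]
12.0 [ 0.51488799 -0.27190455  0.25093792] [[-0.001, 0.984, -0.181], [0.001, -0.181, -0.984], [-1.0, -0.002, -0.001]] [283.59815319 203.39419677]
130 [214, 214, 212, 210, 210, 210, 209, 207, 208, 210, 213, 214, 215, 212, 210, 208, 204, 195, 182, 173, 164, 146, 128, 125, 137, 150, 156, 162, 166, 167, 166, 162, 158, 153, 140, 125, 115, 126, 151, 165, 171, 176, 187, 200, 207, 207, 207, 210, 213, 214, 212, 211, 210, 206, 196]
160 [210, 211, 210, 207, 208, 207, 206, 206, 206, 209, 212, 214, 213, 209, 207, 207, 209, 211, 211, 210, 203, 182, 151, 138, 145, 155, 161, 167, 171, 171, 167, 163, 157, 149, 135, 118, 109, 121, 133, 137, 137, 136, 135, 137, 155, 185, 203, 209, 211, 211, 210, 208, 205, 197, 186]
190 [204, 206, 206, 204, 204, 205, 203, 201, 203, 205, 209, 211, 209, 207, 203, 204, 206, 208, 209, 206, 196, 169, 144, 142, 151, 159, 166, 170, 170, 171, 166, 161, 155, 143, 128, 113, 110, 122, 132, 135, 134, 135, 150, 175, 192, 199, 205, 208, 208, 207, 205, 202, 198, 189, 183]
220 [202, 203, 203, 202, 203, 202, 200, 200, 200, 205, 208, 210, 208, 204, 202, 203, 205, 207, 207, 204, 191, 161, 140, 144, 153, 162, 166, 170, 169, 166, 160, 155, 146, 134, 117, 108, 117, 127, 132, 132, 132, 133, 148, 175, 194, 200, 204, 206, 205, 203, 201, 197, 190, 185, 184]
```

View pics/w6.png

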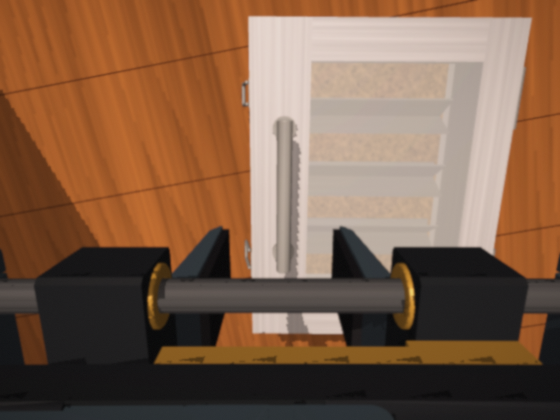

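The bar at columns 276–292 agrees with the estimate (283.6). I descend and grip it.

>>> arm_command --motion '[[[0,0,0],[0.1,0,-3],5],[[0,0,0],[0.1,0,-7],5],[[0,0,0],[0.1,0,-10],5],[[0,0,0],[0.1,0,-12.3],5],[[0,0,0],[0.1,0,-13.2],5],[[0,0,0],[0.1,0,-13.5],5],[[0,0,0],[0.1,0,-13.5],4],[[0,0,0],[0.1,0,-13.5],2.5],[[0,0,0],[0.1,0,-13.5],1.5],[[0,0,0],[0.1,0,-13.5],0],[[0,0,0],[0.1,0,-13.5],0],[[0,0,0],[0.1,0,-13.5],0]]'

```text
clock: 13.5
ee_pos: [0.5167, -0.2726, 0.1171]
tool_rot: [[-0.0, 0.984, -0.181], [-0.0, -0.181, -0.984], [-1.0, -0.0, 0.0]]
ft_force: [-3.2, 0.1, 5.2]
width: 0.0113
```

>>> arm_command --motion '[[[0,0,0],[0,0,0],0],[[0,0,0],[0,0,0],0],[[0,0,0],[0,0,0],0]]'

```text
clock: 13.88
ee_pos: [0.5166, -0.2726, 0.1171]
tool_rot: [[-0.0, 0.984, -0.181], [0.0, -0.181, -0.984], [-1.0, -0.0, 0.0]]
ft_force: [-3.1, 0.1, 5.7]
width: 0.0114
```

>>> arm_command --motion '[[[0,0,0],[0,0,0.05],0],[[0.05,0.3,0],[0.02,0,0.1],0],[[0.08,0.45,0],[0.03,0,0.15],0],[[0.1,0.6,0],[0.04,-0.01,0.2],0],[[0.15,0.75,0],[0.05,-0.01,0.25],0],[[0.17,0.9,0],[0.06,-0.01,0.3],0],[[0.2,1.05,0],[0.06,-0.01,0.35],0],[[0.22,1.2,0],[0.07,-0.01,0.4],0],[[0.25,1.35,0],[0.08,-0.01,0.45],0],[[0.27,1.5,0],[0.09,-0.02,0.5],0],[[0.27,1.5,0],[0.09,-0.02,0.5],0]]'

```text
clock: 15.25
ee_pos: [0.5174, -0.2727, 0.1222]
tool_rot: [[-0.027, 0.983, -0.181], [0.005, -0.181, -0.984], [-1.0, -0.027, 0.0]]
ft_force: [-4.1, -3.0, -4.3]
width: 0.0112
```

>>> arm_command --motion '[[[0.05,0.3,0],[0.02,0,0.1],0],[[0.1,0.6,0],[0.04,-0.01,0.2],0],[[0.16,0.9,0],[0.06,-0.01,0.3],0],[[0.22,1.2,0],[0.08,-0.01,0.4],0],[[0.27,1.5,0],[0.1,-0.02,0.5],0],[[0.33,1.8,0],[0.12,-0.02,0.6],0],[[0.38,2.1,0],[0.13,-0.02,0.7],0],[[0.44,2.4,0],[0.15,-0.03,0.8],0],[[0.5,2.7,0],[0.16,-0.03,0.9],0],[[0.55,3.0,0],[0.18,-0.03,1.0],0],[[0.6,3.3,0],[0.19,-0.04,1.1],0],[[0.65,3.6,0],[0.21,-0.04,1.23],0]]'

```text
clock: 16.75
ee_pos: [0.5197, -0.2731, 0.1346]
tool_rot: [[-0.089, 0.98, -0.181], [0.016, -0.18, -0.984], [-0.996, -0.091, 0.0]]
ft_force: [-3.8, -2.2, -2.8]
width: 0.0112
```

>>> arm_command --motion '[[[0,0,0],[0,0,0],0],[[0,0,0],[0,0,0],0],[[0,0,0],[0,0,0],0]]'

```text
clock: 17.12
ee_pos: [0.5197, -0.2731, 0.1344]
tool_rot: [[-0.089, 0.98, -0.181], [0.016, -0.18, -0.984], [-0.996, -0.091, 0.0]]
ft_force: [-4.9, -1.7, -1.6]
width: 0.0114
```

```bash
python3 - <<'E'
from h import *
b=snap('scene','sc7');t=snap('top','top7')
b0=load('sc0')['image'];t0=load('top0')['image']
C=np.zeros((600,800,3),np.uint8);C[:300,:400]=cv2.resize(b['image'][190:325,0:190],(400,300));C[:300,400:]=cv2.resize(b0[190:325,0:190],(400,300))
C[300:,:]=cv2.resize(t['image'][120:270,190:390],(800,600))[:300];C[300:]=cv2.resize(b['image'][195:320,200:400],(800,300))
cv2.imwrite('pics/c7.png',C[:,:,::-1])
q=sense();print(q['ee_pos'],q['ft_force'],q['moment'])
E
```

```text
[ 0.51963385 -0.27313735  0.13442153] [-4.57911663 -3.45034922 -2.85454272] [-0.47487342  0.53457968 -0.12422125]
```

View pics/c7.png

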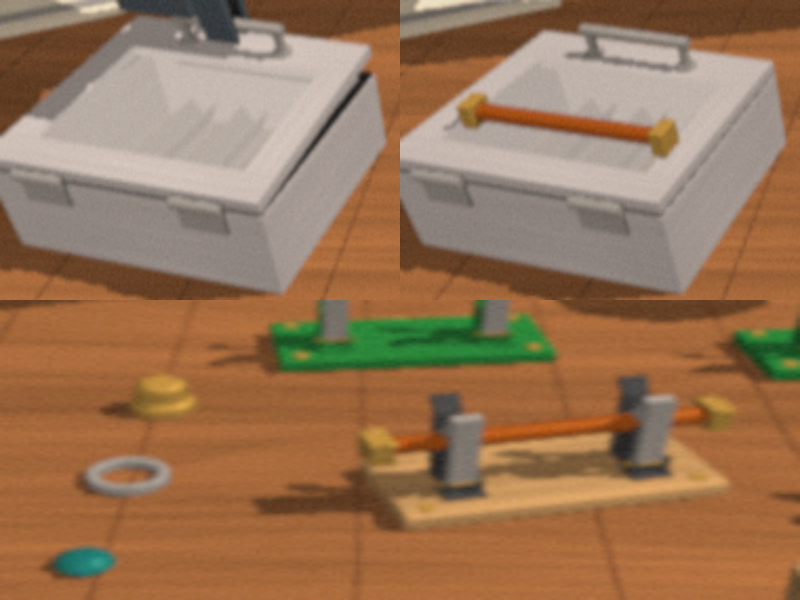

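```bash
python3 - <<'E'
from h import *
s=load('sc7');t=np.radians(-10.4);ex=np.array([np.cos(t),np.sin(t)]);ey=np.array([-ex[1],ex[0]]);c=np.array([.597,-.2855])
for th in(0,.05,.07,.09,.11):
  x=-.221*np.cos(th)+.012*np.sin(th)+.111;z=.092+.012*np.cos(th)+.221*np.sin(th)
  print(th,proj(s,[*(c+x*ex+.14*ey),z]).round(1))
g=[cv2.cvtColor(load(n)['image'],cv2.COLOR_RGB2GRAY) for n in('sc0','sc7')]
for u in(160,168,172,174):
  print(u,[k[200:228,u].tolist() for k in g])
E
```

```text
0 [176.2 216.5]
0.05 [175.4 212.5]
0.07 [175. 211.]
0.09 [174.6 209.4]
0.11 [174.2 207.9]
160 [[60, 64, 67, 66, 76, 95, 110, 117, 119, 115, 106, 107, 111, 118, 128, 158, 179, 188, 188, 188, 188, 187, 187, 183, 190, 189, 188, 184], [62, 72, 70, 75, 72, 80, 94, 127, 158, 184, 192, 197, 197, 195, 196, 200, 193, 192, 197, 199, 197, 191, 198, 194, 198, 196, 200, 195]]
168 [[72, 68, 73, 69, 83, 102, 111, 115, 115, 117, 106, 109, 112, 116, 121, 130, 157, 180, 184, 187, 187, 190, 189, 185, 187, 187, 183, 176], [68, 73, 74, 77, 93, 102, 117, 121, 128, 154, 183, 193, 198, 195, 193, 197, 199, 193, 189, 184, 171, 163, 159, 152, 150, 145, 135, 119]]
172 [[68, 64, 71, 82, 93, 111, 115, 116, 116, 109, 103, 109, 110, 118, 113, 125, 144, 165, 182, 191, 190, 183, 175, 167, 156, 156, 146, 140], [79, 72, 76, 92, 112, 116, 115, 114, 120, 139, 170, 185, 194, 189, 181, 166, 163, 154, 153, 147, 135, 116, 72, 37, 28, 24, 33, 65]]
174 [[67, 71, 71, 76, 95, 109, 116, 115, 113, 112, 108, 108, 115, 110, 121, 121, 135, 163, 182, 184, 178, 164, 157, 149, 146, 142, 139, 145], [74, 69, 82, 99, 115, 120, 115, 116, 120, 130, 156, 170, 173, 161, 154, 153, 148, 139, 139, 120, 118, 101, 72, 39, 44, 81, 118, 138]]
```

```bash
python3 -c "
from rig import *
print(hand_in()); q=sense(); print(q['clock'],q['ee_pos'],q['width'])"
```

```text
the job is handed in; nothing more can be done
None
the job is handed in; nothing more can be done
```

I pressed the wand down into both clips of the wooden rack and let go of it. Only then did I pull the lid off its seal and lift it to about 20 mm. I handed the job in at about 17 s with the gripper still holding the handle.

- **Wand:** it met a hard stop at 37 N with its centre about 61–62 mm above the bench. After release, the wrist picture showed both jaws closed over the tube, and the last scene picture shows it level in the rack. The 37 N was the force on the wrist through the held wand; the limits are 40 N for the arm or gripper body and 120 N for the wrist.
- **Lid:** the handle rose 17.3 mm, which gives about 0.09 rad. The front corner moved up about 7 pixels in the scene camera, where 7.1 are expected at 0.09 rad. The move commands went no higher, and I saw no jump in the readings between moves.
- **Other things:** the eyepiece, ring and nugget look undisturbed in the last picture; I did not measure them.

No check failed. An early automatic mask of the rack and one of the held tube picked up background, so I used hand-read corners and pegs instead. These agreed to within about 2 mm.

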